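# Sift a wax tube from the offcuts with a tined scoop

## Task

Lift the wire scoop out of its stand by the red bar of its bail, set it down upright in the open front of the white tray or elsewhere on the bench, well away from the stand, let go, and take it again by the flat black grip at its back. Scoop up the blue wax tube with it, so that all the orange offcuts drop back through the tines and stay in the tray, then tip the tube into the long compartment of the grey tote. Finally stand the scoop back down upright on the bench or in the tray, well away from its stand; never touch the tube with the fingers, and leave the steel block, water bottle and green wax block where they are.

Things in the scene. Friction and masses are not known exactly. Their poses are not given: they have to be found in the camera images.
- scoop: Loose wire scoop, 0.16 kg, 105 wide, 130 high. Origin: under the basket's middle, on the surface it stands on; x forward to the open mouth, z up. Five 5 mm tines along x, from x = -45 to 45 mm, lie at the bottom, 25 mm apart (y = -50 to 50): 20 mm gaps. No front lip; wire back at x = -45, 38 high; wire sides at y = +-50 fall from 38 high to the tips. It balances under its bail (x = 0).
- scoop_bail (a point): Middle of the bail's straight red bar, at (0, 0, 110) mm of the scoop: flat-sided, 12 mm thick, 16 mm high, 60 mm long along the scoop's y. Take it from above, fingers fore and aft of it (closing along the scoop's x), opened little: the grip 60 mm behind it rises to 130 mm.
- scoop_grip (a point): Working grip of the scoop, at (-60, 0, 108) mm of the scoop: flat upright black bar, 14 mm thick (along the scoop's y), 24 mm wide (along x), from z = 70 to z = 130; take it from above, closing along the scoop's y.
- stand: Fixed wooden stand. Its origin and axes are those of the parked scoop. Two cheeks (10 mm thick, inner faces at y = +-16 mm, x = -87 to -55, 128 high) and a plate behind them enclose the scoop's black grip, so that fingers do not fit beside it; its foot spans x = -108 to -56, y = +-48, 8 high. Open in front and above: the scoop lifts up, then goes forward.
- tray: Fixed white tray. Origin on the bench under it; x points from its open end (x = -125 mm, no wall) to its far end. Floor 3 mm thick, flat to x = 95; there the far end slopes up at 45 degrees to x = 137, z = 44. Side walls: inner faces at y = +-90, 42 high. The floor from x = -125 to -34 starts empty: the scoop has room there, its grip sticking out over the open end.
- tube_center (a point): Centre of the blue wax tube (the good part), a smooth, slippery round cylinder 28 mm in diameter and 76 mm long, 45 g, its axis along its y. It lies and rolls freely in the tray's farther half, roughly across the tray.
- chip1: Orange wax offcut 1 of 5, loose, at most 15 x 12 x 11 mm, 10 g, origin at its underside. Small enough to fall between the scoop's tines.
- chip2: Orange wax offcut 2 of 5, loose, at most 15 x 12 x 11 mm, 10 g, origin at its underside. Small enough to fall between the scoop's tines.
- chip3: Orange wax offcut 3 of 5, loose, at most 15 x 12 x 11 mm, 10 g, origin at its underside. Small enough to fall between the scoop's tines.
- chip4: Orange wax offcut 4 of 5, loose, at most 15 x 12 x 11 mm, 10 g, origin at its underside. Small enough to fall between the scoop's tines.
- chip5: Orange wax offcut 5 of 5, loose, at most 15 x 12 x 11 mm, 10 g, origin at its underside. Small enough to fall between the scoop's tines.
- tote: Fixed grey divided tote, 126 (x) x 118 (y) x 42 high, walls 4 mm, floor 4 mm thick. Origin under its middle; its -x side faces the tray and robot. One long compartment on the -x side (inside 64 x 110 mm), behind it two short ones (inside 50 x 53 mm), one holding a short fixed tube.
- tote_long (a point): Middle of the long compartment's floor, 4 mm above the bench, at (-27, 0, 4) mm of the tote; the rim lies 38 mm above it. The compartment is 64 mm along the tote's x and 110 mm along its y, so the tube lies in it along the tote's y.
- steel_block: Bystander: grey steel block 62 x 78 x 26, on the bench, origin under its middle.
- water_bottle: Bystander: clear water bottle 60 x 60 x 214, standing, origin under its middle.
- green_wax_block: Bystander: green wax block 30 x 45 x 16, on the bench, origin under its middle.
- tube: The same blue wax tube; its origin is its centre.

How it is judged:
By the outcome, as a careful person would: the job done as asked, in the order asked, and still so for the second after the job is handed in, with the robot touching nothing.
It also fails if it takes over 66 s, if anything falls off the work surface, if the arm or the gripper's body presses on something with over 40 N, if the wrist force passes 120 N, or if a joint passes its speed limit or range.

## Robot

A 6-joint arm with a two-finger parallel gripper is mounted at the origin on a cart in front of the work surface, level with it; the furniture and walls round the work are solid. World frame = base frame: x ahead of the robot, y to its left, z up, the work surface at z = 0. Lengths are in m, angles in rad, forces in N, time in s.
With the tool pointing down it reaches from about 0.3 to 0.75 m from the base axis. Payload 8.5 kg.
Tool frame: the origin (TCP) lies on the centre line of the jaws, within the pads' length; the fingertips stand 22 mm ahead of it and the grasp point (between the pads) lies 3 mm ahead of it; z points along the fingers, y is the line along which they close (so a half turn about z gives the same grasp; the last joint's range is limited). The gripper opens to 88 mm and grips with 3 to 60 N. Pads are 18 mm wide; open, the fingers measure 123 mm over their backs; the gripper's body (75 mm by 187 mm) begins 45 mm behind the grasp point.
Start: joints at [1.07, 0.381, 1.297, -0, 1.464, -0.215], TCP at [0.155, 0.528, 0.236] pointing down, gripper open.
Joint ranges: [-3.11, 3.11], [-0.89, 2.33], [0.22, 2.48], [-1.42, 4.56], [0.17, 2.85], [-2.88, 2.88]. Speed limits (rad/s): [2.39, 2.39, 3.14, 3.14, 3.14, 3.14].

## Interface

Orientations are given as a unit quaternion [x, y, z, w].
In Python, from cell import * gives the robot as it stands.
- The arm moves only by the shell command python3 -m pendant 'ROWS'. ROWS is JSON, a list of rows, each an object with "delta_pos": the shift along the tool's x, y, z in m, a list of three; "rot": the turn, a rotation vector about the tool's x, y, z in rad, a list of three; "hand": the gripper command: -1 is fully open, 1 is shut, values between are in proportion. In form: [{"delta_pos": [tx, ty, tz], "rot": [wx, wy, wz], "hand": hand}, ...]. A call has 1 to 10 rows; each row shifts and turns the commanded pose from where the row before left it, along the tool's axes as they then stand; what a row does not reach is not made up. A row lasts 1/10 s, in which the tool goes at most 50 mm and 8.59 degrees, less where a joint would pass 70% of its speed; a pose out of reach is approached as far as the arm can. A call is refused whole if a number of a shift passes 0.05 or a number of a turn 0.15, either way. A call with a gripper value outside its range is refused whole. The fingers move at their own pace and stop on an object; the grip force is fixed at half the most. Time passes only in rows, so rows that do not move let the fingers close. It gives the time, the measured TCP pose, the force, the opening and the grip force at its end, in the units of the state.
- state(): the state, without advancing time (a new reading comes with each control period).
- snapshot(name): name is "side" or "top" or "wrist"; returns the picture (384x512x3 uint8, red, green, blue); there is no depth.
- calibration(name): a dict with "fov_y" (degrees; the focal length in pixels is half the picture's height over the tangent of half this angle, whatever the lens; pixels are square), "cx", "cy" (the principal point, pixels), "world_to_cam" (4x4, takes a point from world to camera coordinates); the wrist camera has in their place "mount" (4x4, takes a point from camera to tool coordinates, whose origin is the TCP and whose axes are the flange's). Camera axes: x right, y up, looking along -z (the intrinsics and any distortion apply to the point x, -y, -z); pixel columns grow to the right and rows downward; lengths in m; the calibration is good to about 2 mm. The wrist camera is an equidistant fisheye: a pixel r from the principal point sees the ray r / f radians off the axis. A picture is of the moment at which its call begins: read the wrist's pose just before it. calibration takes no time and is no camera call.
- close_job(): hands the job in; it is judged then, once.
The state is a dict: "time_s": time; "joints": joint angles; "dq": joint speeds; "effort": joint torques, N m; "eef_pos": TCP position; "eef_rot": TCP orientation; "force": force on the tool from outside, world axes, zero at the start; "wrist_torque": the same for the moment, N m; "opening": finger opening in m; "finger_force": force on a finger pad.
Only numpy, scipy, OpenCV 4.12 (cv2) and the standard library are available. Lean on these libraries where they do the work, as an engineer would, in place of code of your own. Each camera call takes 0.05 s, during which the arm holds its last target. There are 200 camera calls.

## Working session

There is one attempt and no reset: what is moved stays moved. The work goes in short steps, Python scripts to look and compute and a shell command to move; the robot and the scene stay as the last step left them, time stands still between calls to the robot, and variables do not carry over. Pictures are saved under pics/ and viewed, at most 10 in all, crops included, and the job is handed in when it is done.

```bash
mkdir -p pics; ls; python3 - <<'E'
from cell import *
import cv2
s=state();print({k:s[k] for k in('time_s','eef_pos','eef_rot','force','opening')})
for n in("top","side"):
    cv2.imwrite(f"pics/{n}0.png",snapshot(n)[:,:,::-1])
for n in("top","side","wrist"):print(n,calibration(n))
E
```

```text
pics
{'time_s': 0.0, 'eef_pos': array([0.15492356, 0.52742106, 0.23542648]), 'eef_rot': array([ 1.42413086e-01,  9.89807034e-01, -6.95431599e-04, -2.54425319e-04]), 'force': array([ 0.45637456, -0.15393222, -0.11603287]), 'opening': 0.08815585773820464}
top {'fov_y': 44.57234158668237, 'cx': 258.54886664520484, 'cy': 187.1561491896499, 'world_to_cam': array([[-3.86422110e-04, -9.99943047e-01, -1.06655184e-02,
        -1.59620345e-01],
       [ 9.93495474e-01, -1.59837975e-03,  1.13860391e-01,
        -5.20271547e-01],
       [-1.13870954e-01, -1.05521461e-02,  9.93439509e-01,
        -1.36348868e+00],
       [ 0.00000000e+00,  0.00000000e+00,  0.00000000e+00,
         1.00000000e+00]])}
side {'fov_y': 50.34634925985671, 'cx': 259.7499854843395, 'cy': 190.83048782831088, 'world_to_cam': array([[ 0.86918952, -0.49427206, -0.01430756, -0.52075151],
       [ 0.29483994,  0.49482078,  0.81744835, -0.14862871],
       [-0.3969622 , -0.71473598,  0.57582418, -0.85783511],
       [ 0.        ,  0.        ,  0.        ,  1.        ]])}
wrist {'fov_y': 65.70646984690485, 'cx': 252.18905620329593, 'cy': 189.95073536020843, 'mount': array([[-9.47563451e-05,  9.56570437e-01,  2.91501270e-01,
         7.45185451e-02],
       [ 9.99999744e-01,  2.97373212e-04, -6.50776245e-04,
         8.94947541e-04],
       [-7.09197986e-04,  2.91501134e-01, -9.56570220e-01,
        -1.49267150e-01],
       [ 0.00000000e+00,  0.00000000e+00,  0.00000000e+00,
         1.00000000e+00]])}
```

View pics/top0.png

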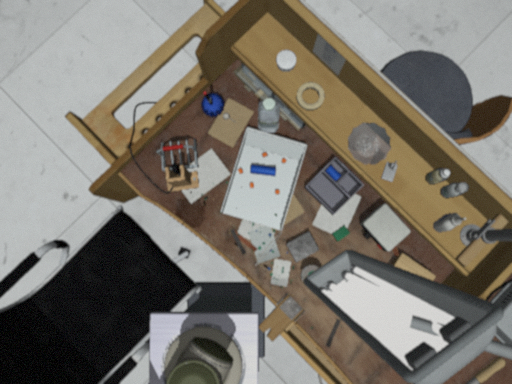

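View pics/side0.png

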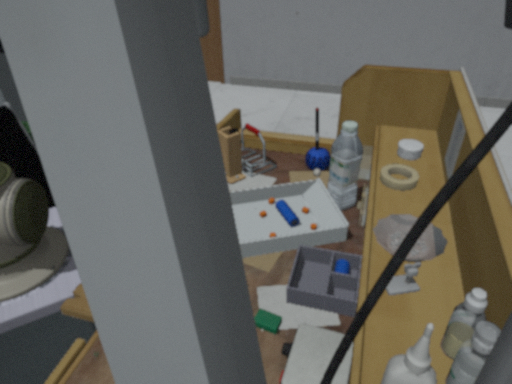

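The top view shows the parked scoop at about (178,150) with its red bar at (174,148). The stand is at (182,178), the tray around (265,178) with the tube at (263,170), the tote at (333,185), the green block at (341,232) and the bottle at (268,112). The side view shows the same layout, with the scoop's mouth facing away from the robot.

```bash
cat > h.py <<'E'
from cell import *
import numpy as np, cv2
from scipy.spatial.transform import Rotation as R
def f_of(c): return 192/np.tan(np.radians(c['fov_y']/2))
def ray(name,u,v,st=None):
    c=calibration(name);f=f_of(c);x,y=u-c['cx'],v-c['cy']
    if name=='wrist':
        r=np.hypot(x,y);t=r/f;k=np.sin(t)/r if r else 0
        d=np.array([x*k,-y*k,-np.cos(t)])
        T=np.eye(4);T[:3,:3]=R.from_quat(st['eef_rot']).as_matrix();T[:3,3]=st['eef_pos'];T=T@c['mount']
    else:
        d=np.array([x/f,-y/f,-1.]);T=np.linalg.inv(c['world_to_cam'])
    return T[:3,3],T[:3,:3]@d
def onz(name,u,v,z,st=None):
    o,d=ray(name,u,v,st);return o+d*(z-o[2])/d[2]
def cross(r1,r2):
    (a,d),(b,e)=r1,r2;t=np.linalg.lstsq(np.c_[d,-e],b-a,rcond=None)[0]
    p,q=a+d*t[0],b+e*t[1];return (p+q)/2,np.linalg.norm(p-q)
def mask(img,col):
    h=cv2.cvtColor(img,cv2.COLOR_RGB2HSV).astype(int);H,S,V=h[...,0],h[...,1],h[...,2]
    m={'red':((H<6)|(H>172))&(S>140)&(V>70),'blue':(H>100)&(H<125)&(S>150)&(V>60),
       'orange':(H>=6)&(H<16)&(S>150)&(V>140),'green':(H>50)&(H<90)&(S>120)}[col]
    return m.astype(np.uint8)
def blobs(img,col,amin=4):
    n,l,s,c=cv2.connectedComponentsWithStats(mask(img,col))
    out=[]
    for i in range(1,n):
        if s[i,4]>=amin:
            ys,xs=np.where(l==i);(cx,cy),(w,hh),a=cv2.minAreaRect(np.c_[xs,ys].astype(np.float32))
            bp=cv2.boxPoints(((cx,cy),(w,hh),a));e=max((bp[1]-bp[0],bp[2]-bp[1]),key=np.linalg.norm)/2
            out.append((c[i],s[i,4],np.array([cx,cy])-e,np.array([cx,cy])+e))
    return out
def tool():
    s=state();return s['eef_pos'],R.from_quat(s['eef_rot'])
E
python3 - <<'E'
from h import *
np.set_printoptions(precision=4,suppress=True)
t=snapshot('top');s=snapshot('side')
for col in('red','blue','orange','green'):
    for n,im in(('top',t),('side',s)):
        for b in blobs(im,col):
            print(col,n,b[0].round(1),b[1],*[p.round(1) for p in b[2:]])
cv2.imwrite('pics/topz.png',cv2.resize(t[90:270,130:400],None,fx=2.9,fy=2.9,interpolation=cv2.INTER_CUBIC)[:,:,::-1])
E
```

```text
red top [204.6  92.6] 13 [203.   92.5] [206.   92.5]
red top [172.5 147.2] 88 [162.9 148.4] [182.3 146. ]
red top [379.3 246.4] 9 [378. 245.] [381. 248.]
red side [251.3 128.6] 43 [245.8 125.4] [257.1 131.7]
blue top [212.6 105. ] 307 [208.8 114.2] [215.4  94.4]
blue top [262.6 169.5] 162 [250.9 168. ] [274.3 171. ]
blue top [332.8 172.7] 110 [328. 168.] [338. 178.]
blue side [317.1 157.5] 362 [306. 158.] [328. 158.]
blue side [286.  211.7] 217 [278.3 201.7] [293.9 221.7]
blue side [341.9 265.9] 164 [335.  265.5] [348.  265.5]
orange top [264. 154.] 7 [263. 155.] [265. 153.]
orange top [283.5 160. ] 6 [283.5 159. ] [283.5 161. ]
orange top [240.2 170.2] 6 [239.5 169.5] [241. 171.]
orange top [251.4 184.7] 7 [251.5 183. ] [251.5 186. ]
orange top [276.8 191.2] 6 [276. 192.] [277.5 190.5]
orange side [271.2 199.4] 9 [269.6 200.2] [272.8 198.6]
orange side [304.7 209.2] 11 [303. 209.] [307. 209.]
orange side [262.5 212.8] 8 [260.8 213.3] [264.1 212.2]
orange side [313.1 225.9] 9 [312. 226.] [315. 226.]
orange side [272.5 234.5] 8 [271.  234.5] [274.  234.5]
green top [340.4 233. ] 99 [3
[... 775 characters left out ...]

green top [ 66.  354.8] 4 [ 65.5 355.5] [ 66.5 354.5]
green top [  2.  356.5] 4 [  1.3 357.3] [  2.8 355.8]
green top [ 86.2 362.2] 5 [ 85. 362.] [ 87. 362.]
green top [  9.  364.5] 4 [  8.2 362.9] [  9.8 366.1]
green top [ 44.  369.7] 6 [ 43.3 367.9] [ 44.7 372.1]
green top [ 11.7 373.5] 6 [ 10.8 372.3] [ 12.8 374.3]
green top [ 80.2 375.5] 4 [ 80.5 374. ] [ 80.5 377. ]
green side [  4.2 117.2] 6 [  3.6 115.7] [  5.2 118.9]
green side [ 15.2 141.6] 5 [ 13.7 140.3] [ 16.2 142.8]
green side [  0.5 145.2] 4 [  0.5 144. ] [  0.5 146. ]
green side [ 14.6 153.4] 7 [ 12. 153.] [ 17. 153.]
green side [ 28. 168.] 4 [ 27.3 168.6] [ 29.3 167.6]
green side [267.2 321.1] 375 [255.2 316.4] [278.2 325.6]
```

View pics/topz.png

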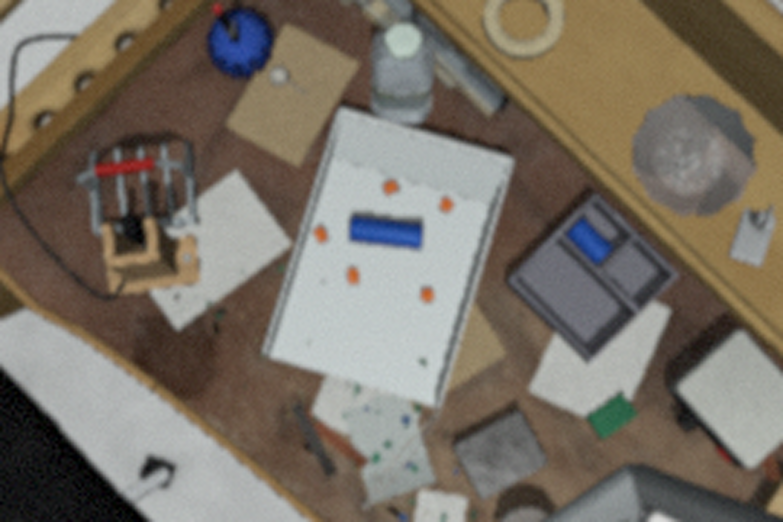

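The zoomed view confirms the layout: the scoop's tines run upward in the image from the stand, and the tray's open end is at the lower left, (264,355) to (437,407). The tote's long compartment lies to the lower left, with its axis running down-right.

```bash
python3 - <<'E'
from h import *
np.set_printoptions(precision=4,suppress=True)
Z=lambda x,y,z:onz('top',130+x/2.9,90+y/2.9,z)[:3]
print('tray TL,TR,BR,BL');tc=[Z(338,108,.043),Z(514,157,.043),Z(437,407,.042),Z(264,355,.042)]
for p in tc:print(p)
d=(tc[0]+tc[1]-tc[2]-tc[3])/2;print('len',np.linalg.norm(d),'w',np.linalg.norm(tc[0]-tc[1]),np.linalg.norm(tc[2]-tc[3]),'yaw',np.degrees(np.arctan2(d[1],d[0])))
print('tote');tt=[Z(595,192,.042),Z(677,273,.042),Z(590,358,.042),Z(510,278,.042)]
for p in tt:print(p)
c=sum(tt)/4;d=(tt[0]+tt[1]-tt[2]-tt[3])/2;print(c,'len',np.linalg.norm(d),'yaw',np.degrees(np.arctan2(d[1],d[0])),'w',np.linalg.norm(tt[0]-tt[3]),np.linalg.norm(tt[0]-tt[1]))
print('bail X',cross(ray('top',172.5,147.2),ray('side',251.3,128.6)))
a,b=onz('top',162.9,148.4,.118),onz('top',182.3,146,.118);e=a-b
print('bail',(a+b)/2,np.linalg.norm(e),'scoop yaw',np.degrees(np.arctan2(-e[0],e[1])))
print('tube X',cross(ray('top',262.6,169.5),ray('side',286,211.7)))
a,b=onz('top',250.9,168,.024),onz('top',274.3,171,.024);e=a-b
print('tube',(a+b)/2,np.linalg.norm(e),np.degrees(np.arctan2(-e[0],e[1])))
for u,v in((264,154),(283.5,160),(240.2,170.2),(251.4,184.7),(276.8,191.2)):print('chip',onz('top',u,v,.012))
print('green',onz('top',340.4,233,.016),'steel',Z(502,452,.026),'bottle',Z(403,100,.05),'stand',Z(150,270,.128))
E
```

```text
tray TL,TR,BR,BL
[ 0.6986 -0.1245  0.043 ]
[ 0.6468 -0.3049  0.043 ]
[ 0.3919 -0.2247  0.042 ]
[ 0.4443 -0.0504  0.042 ]
len 0.26606242818457143 w 0.18770996699138787 0.18201937862149314 yaw -16.86636504787246
tote
[ 0.6105 -0.3872  0.042 ]
[ 0.527  -0.4686  0.042 ]
[ 0.441 -0.379  0.042]
[ 0.5222 -0.2995  0.042 ]
[ 0.5252 -0.3836  0.042 ] len 0.12435404655342298 yaw -45.49552661170126 w 0.12446905882583902 0.11656049970872506
bail X (array([0.6234, 0.0827, 0.1121]), np.float64(0.0027257141070058106))
bail [0.6234 0.0807 0.118 ] 0.05496887485152713 scoop yaw 7.027867397789987
tube X (array([ 0.5735, -0.1717,  0.0196]), np.float64(0.002351020999988759))
tube [ 0.5739 -0.1722  0.024 ] 0.07067861807601415 -7.499863590271076
chip [ 0.6232 -0.1765  0.012 ]
chip [ 0.6047 -0.2355  0.012 ]
chip [ 0.5737 -0.1045  0.012 ]
chip [ 0.5295 -0.1384  0.012 ]
chip [ 0.5097 -0.2148  0.012 ]
green [ 0.3846 -0.4023  0.016 ] steel [ 0.3469 -0.2907  0.026 ] bottle [ 0.7051 -0.1914  0.05  ] stand [0.5204 0.0514 0.128 ]
```

```bash
cat >> h.py <<'E'
def down(yaw,pitch=0):
    """tool down, tool y at world yaw (deg); pitch = mouth-up turn (deg) about tool y for a scoop facing -tool x"""
    p=np.radians(yaw);y=np.array([np.cos(p),np.sin(p),0]);z=np.array([0,0,-1.])
    return R.from_matrix(np.c_[np.cross(y,z),y,z])*R.from_rotvec([0,-np.radians(pitch),0])
def plan(pos,Rt,n):
    s=state();p0=s['eef_pos'];q0=R.from_quat(s['eef_rot']);w=(q0.inv()*Rt).as_rotvec()/n;d=(np.array(pos)-p0)/n
    print('t',round(s['time_s'],2),'pos',p0.round(4),'F',s['force'].round(1),'op',round(s['opening'],4),'| per row rot',w.round(3))
    for i in range(n): print((q0*R.from_rotvec(w*i)).inv().apply(d).round(4).tolist())
E
python3 -c "
from h import *
plan([.6234,.0827,.20],down(7),14)"
```

```text
t 0.2 pos [0.155  0.5276 0.2357] F [-0.1 -0.  -0.1] op 0.0884 | per row rot [-0.     0.     0.083]
[-0.0411, -0.0211, 0.0026]
[-0.0427, -0.0176, 0.0026]
[-0.044, -0.014, 0.0026]
[-0.045, -0.0103, 0.0026]
[-0.0457, -0.0065, 0.0026]
[-0.0461, -0.0027, 0.0026]
[-0.0461, 0.0011, 0.0026]
[-0.0459, 0.005, 0.0025]
[-0.0453, 0.0087, 0.0025]
[-0.0444, 0.0125, 0.0025]
[-0.0432, 0.0161, 0.0025]
[-0.0418, 0.0196, 0.0025]
[-0.04, 0.023, 0.0025]
[-0.0379, 0.0263, 0.0026]
```

```bash
python3 -m pendant '[{"delta_pos":[-0.041,-0.021,0.002],"rot":[0,0,0.083],"hand":0.23},{"delta_pos":[-0.043,-0.018,0.002],"rot":[0,0,0.083],"hand":0.23},{"delta_pos":[-0.044,-0.014,0.002],"rot":[0,0,0.083],"hand":0.23},{"delta_pos":[-0.045,-0.010,0.002],"rot":[0,0,0.083],"hand":0.23},{"delta_pos":[-0.046,-0.0065,0.002],"rot":[0,0,0.083],"hand":0.23},{"delta_pos":[-0.046,-0.003,0.002],"rot":[0,0,0.083],"hand":0.23},{"delta_pos":[-0.046,0.001,0.002],"rot":[0,0,0.083],"hand":0.23},{"delta_pos":[-0.046,0.005,0.002],"rot":[0,0,0.083],"hand":0.23},{"delta_pos":[-0.045,0.009,0.002],"rot":[0,0,0.083],"hand":0.23},{"delta_pos":[-0.044,0.0125,0.002],"rot":[0,0,0.083],"hand":0.23}]'; python3 -m pendant '[{"delta_pos":[-0.043,0.016,0.002],"rot":[0,0,0.083],"hand":0.23},{"delta_pos":[-0.042,0.02,0.002],"rot":[0,0,0.083],"hand":0.23},{"delta_pos":[-0.04,0.023,0.002],"rot":[0,0,0.083],"hand":0.23},{"delta_pos":[-0.038,0.026,0.002],"rot":[0,0,0.083],"hand":0.23},{"delta_pos":[0,0,0],"rot":[0,0,0],"hand":0.23},{"delta_pos":[0,0,0],"rot":[0,0,0],"hand":0.23}]'
python3 - <<'E'
from h import *
st=state();im=snapshot('wrist')
for b in blobs(im,'red',30):
    a,e=onz('wrist',*b[2],.118,st),onz('wrist',*b[3],.118,st);d=a-e
    print(b[0],b[1],(a+e)/2,np.linalg.norm(d),np.degrees(np.arctan2(d[1],d[0])))
plan([.6234,.0827,.2],down(7),1)
cv2.imwrite('pics/w1.png',im[:,:,::-1])
E
```

```text
time_s: 1.2
eef_pos: [0.4909, 0.2085, 0.2159]
eef_rot: [0.531, 0.847, -0.0, -0.0]
force: [0.5, 0.5, 0.1]
opening: 0.0341
finger_force: 0.0
time_s: 1.8
eef_pos: [0.6237, 0.0824, 0.2073]
eef_rot: [0.663, 0.749, -0.0, -0.001]
force: [0.2, 0.3, -0.2]
opening: 0.0338
finger_force: 0.0
[252.82649007 190.92980132] 755 [0.62497093 0.08267738 0.118     ] 0.05752842080814969 97.01004405103065
t 1.85 pos [0.6232 0.0833 0.2077] F [ 0.2 -0.2 -0.4] op 0.0338 | per row rot [-0.001 -0.     0.001]
[-0.0006, 0.0001, 0.0077]
```

View pics/w1.png

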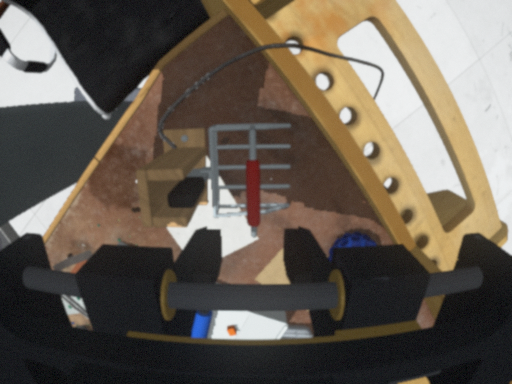

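The wrist view shows the red bar at (253,191), which agrees with the triangulated point and the 7° yaw. I'll descend, grip and lift.

```bash
python3 -m pendant '[{"delta_pos":[0,0.0015,0.035],"rot":[0,0,0],"hand":0.23},{"delta_pos":[0,0,0.03],"rot":[0,0,0],"hand":0.23},{"delta_pos":[0,0,0.03],"rot":[0,0,0],"hand":0.23},{"delta_pos":[0,0,0],"rot":[0,0,0],"hand":0.23},{"delta_pos":[0,0,0],"rot":[0,0,0],"hand":1},{"delta_pos":[0,0,0],"rot":[0,0,0],"hand":1},{"delta_pos":[0,0,0],"rot":[0,0,0],"hand":1},{"delta_pos":[0,0,0],"rot":[0,0,0],"hand":1}]'
python3 -m pendant '[{"delta_pos":[0,0,-0.01],"rot":[0,0,0],"hand":1},{"delta_pos":[0,0,-0.03],"rot":[0,0,0],"hand":1},{"delta_pos":[0,0,-0.04],"rot":[0,0,0],"hand":1},{"delta_pos":[0,0,-0.04],"rot":[0,0,0],"hand":1},{"delta_pos":[0,0,-0.03],"rot":[0,0,0],"hand":1},{"delta_pos":[0,0,0],"rot":[0,0,0],"hand":1}]'
```

```text
time_s: 2.65
eef_pos: [0.6257, 0.0831, 0.116]
eef_rot: [0.662, 0.749, 0.001, 0.002]
force: [-7.0, -1.1, 24.3]
opening: 0.0042
finger_force: 22.3
time_s: 3.25
eef_pos: [0.6262, 0.0832, 0.2685]
eef_rot: [0.662, 0.749, 0.003, 0.004]
force: [0.7, 0.0, 0.6]
opening: 0.0005
finger_force: 0.0
```

```bash
python3 - <<'E'
from h import *
st=state();im=snapshot('wrist');t=snapshot('top');s=snapshot('side')
for b in blobs(im,'red',30):
    a,e=onz('wrist',*b[2],.118,st),onz('wrist',*b[3],.118,st);d=a-e
    print(b[0],b[1],(a+e)/2,np.linalg.norm(d),np.degrees(np.arctan2(d[1],d[0])))
for n,i in(('t',t),('s',s)):
    for b in blobs(i,'red',10):print(n,b[0],b[1],b[2],b[3])
c=np.hstack([cv2.resize(im[90:290,130:400],(400,300)),cv2.resize(s[80:230,200:400],(400,300))])
cv2.imwrite('pics/w2.png',c[:,:,::-1])
E
```

```text
[249.90380762 173.86172345] 499 [0.62662196 0.08279536 0.118     ] 0.05700302541730923 96.93863049905026
t [204.5  92.5] 12 [203.50003052  93.50000763] [205.50003052  91.50000763]
```

View pics/w2.png

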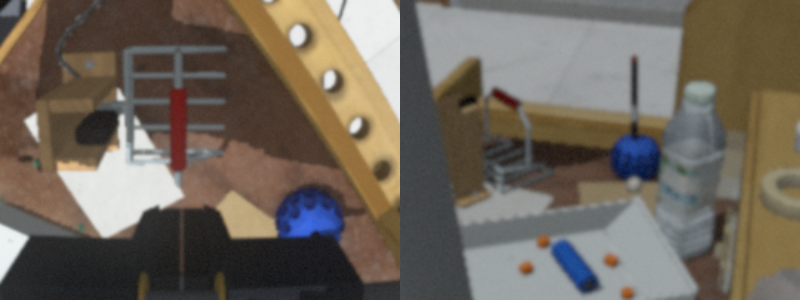

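```bash
python3 - <<'E'
from h import *
s2=state();q=s2['eef_rot'];print(s2['eef_pos'],q,s2['force'])
s1=dict(eef_pos=np.array([.6232,.0833,.2077]),eef_rot=np.array([.6625,.749,0,-.0005]))
rs={'w1':ray('wrist',252.83,190.93,s1),'w2':ray('wrist',249.9,173.86,s2),'top':ray('top',172.5,147.2),'side':ray('side',251.3,128.6)}
k=list(rs)
for i in range(4):
    for j in range(i):
        p,g=cross(rs[k[i]],rs[k[j]]);print(k[j],k[i],p.round(4),round(g,4))
# tray floor z check: orange chips top+side
for a,b in (((264,154),(304.7,209.2)),((283.5,160),(313.1,225.9)),((240.2,170.2),(271.2,199.4)),((251.4,184.7),(262.5,212.8)),((276.8,191.2),(272.5,234.5)),((340.4,233),(267.2,321.1))):
    p,g=cross(ray('top',*a),ray('side',*b));print('chip/green',p.round(4),round(g,4))
E
```

```text
[0.62472854 0.08317393 0.26221248] [ 6.62301279e-01  7.49237276e-01 -4.57925413e-04 -5.57751357e-04] [-0.11877979  0.30397997 -0.81514706]
w1 w2 [0.6231 0.0921 0.1392] 0.0012
w1 top [0.6251 0.0829 0.1086] 0.0005
w2 top [0.6244 0.0836 0.1072] 0.0026
w1 side [0.6238 0.0843 0.1113] 0.0021
w2 side [0.6231 0.0851 0.111 ] 0.0
top side [0.6234 0.0827 0.1121] 0.0027
chip/green [ 0.623  -0.1762  0.0104] 0.0012
chip/green [ 0.6048 -0.2354  0.0092] 0.0009
chip/green [ 0.5731 -0.1043  0.0126] 0.0012
chip/green [ 0.529  -0.1381  0.0114] 0.0013
chip/green [ 0.5097 -0.2148  0.0102] 0.0004
chip/green [ 0.3847 -0.4037  0.0075] 0.0
```

Triangulation puts the bar at z ≈ 0.110 as expected, yet the fingers slipped off. I'll go down stepwise and watch the force.

```bash
python3 -m pendant '[{"delta_pos":[0,-0.001,0.04],"rot":[0,0,0],"hand":0.23},{"delta_pos":[0,0,0.04],"rot":[0,0,0],"hand":0.23},{"delta_pos":[0,0,0.04],"rot":[0,0,0],"hand":0.23},{"delta_pos":[0,0,0.015],"rot":[0,0,0],"hand":0.23},{"delta_pos":[0,0,0],"rot":[0,0,0],"hand":0.23}]'; python3 -m pendant '[{"delta_pos":[0,0,0.01],"rot":[0,0,0],"hand":0.23},{"delta_pos":[0,0,0],"rot":[0,0,0],"hand":0.23}]'
python3 - <<'E'
from h import *
s=state();print(s['eef_pos'],s['force'],s['wrist_torque'],s['opening'])
im=snapshot('wrist');sd=snapshot('side')
c=np.hstack([cv2.resize(im[90:290,130:400],(400,300)),cv2.resize(sd[80:180,200:300],(400,300))])
cv2.imwrite('pics/w3.png',c[:,:,::-1])
E
```

```text
time_s: 3.9
eef_pos: [0.6223, 0.0831, 0.1241]
eef_rot: [0.662, 0.749, -0.002, -0.003]
force: [0.6, 0.4, 0.2]
opening: 0.0336
finger_force: 0.0
time_s: 4.1
eef_pos: [0.6239, 0.0831, 0.1175]
eef_rot: [0.662, 0.749, -0.0, -0.0]
force: [-0.3, -0.1, -0.2]
opening: 0.0338
finger_force: 0.0
[0.62391319 0.08305032 0.11750694] [-0.28390486 -0.05309355 -0.16758041] [-0.12507502  0.03017848 -0.04017794] 0.03376349837851966
```

View pics/w3.png

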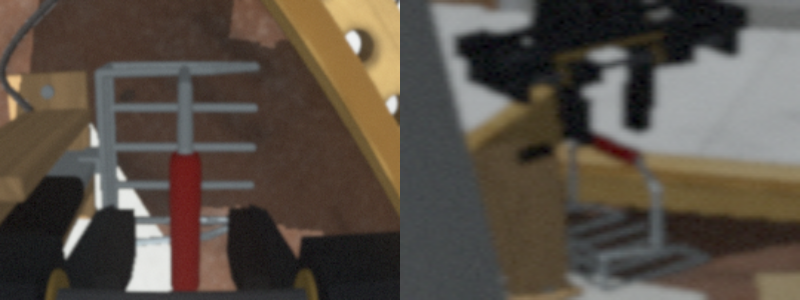

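The side view shows the fore finger's tip near (260,123), only about level with the top of the bar. The tips are higher than I assumed, so I'll go 14 mm deeper, check, and close.

```bash
python3 -m pendant '[{"delta_pos":[0,0,0.008],"rot":[0,0,0],"hand":0.23},{"delta_pos":[0,0,0.006],"rot":[0,0,0],"hand":0.23},{"delta_pos":[0,0,0],"rot":[0,0,0],"hand":0.23}]'; python3 -m pendant '[{"delta_pos":[0,0,0],"rot":[0,0,0],"hand":1},{"delta_pos":[0,0,0],"rot":[0,0,0],"hand":1}]';python3 -m pendant '[{"delta_pos":[0,0,0],"rot":[0,0,0],"hand":1},{"delta_pos":[0,0,0],"rot":[0,0,0],"hand":1}]'; python3 -c "
from h import *
o,d=ray('side',260,122.7);p=np.array([.649,.086]);t=((p-o[:2])@d[:2])/(d[:2]@d[:2]);print(o+t*d)"
```

```text
time_s: 4.5
eef_pos: [0.6236, 0.083, 0.103]
eef_rot: [0.662, 0.749, -0.001, -0.001]
force: [-0.2, 0.1, 0.1]
opening: 0.0339
finger_force: 0.0
time_s: 4.7
eef_pos: [0.6242, 0.0831, 0.1042]
eef_rot: [0.662, 0.749, 0.0, 0.0]
force: [0.0, 0.0, 0.6]
opening: 0.0199
finger_force: 0.0
time_s: 4.9
eef_pos: [0.6242, 0.083, 0.1042]
eef_rot: [0.662, 0.749, 0.0, 0.0]
force: [0.9, 0.2, -0.2]
opening: 0.0119
finger_force: 30.0
[0.65037028 0.08523201 0.12149229]
```

```bash
python3 -m pendant '[{"delta_pos":[0,0,-0.01],"rot":[0,0,0],"hand":1},{"delta_pos":[0,0,-0.02],"rot":[0,0,0],"hand":1},{"delta_pos":[0,0,-0.03],"rot":[0,0,0],"hand":1},{"delta_pos":[0,0,-0.03],"rot":[0,0,0],"hand":1},{"delta_pos":[0,0,-0.03],"rot":[0,0,0],"hand":1},{"delta_pos":[0,0,-0.03],"rot":[0,0,0],"hand":1},{"delta_pos":[0,0,-0.005],"rot":[0,0,0],"hand":1},{"delta_pos":[0,0,0],"rot":[0,0,0],"hand":1}]'; python3 -c "
from h import *
im=snapshot('side');t=snapshot('top')
for i in(im,t):
  for b in blobs(i,'red',10):print(b[0],b[1])
plan([.463,-.151,.258],down(-17),9)"
```

```text
time_s: 5.7
eef_pos: [0.6241, 0.0831, 0.2593]
eef_rot: [0.662, 0.749, 0.0, 0.0]
force: [0.9, -0.0, -2.4]
opening: 0.0118
finger_force: 30.0
[204.5  92.5] 12
t 5.8 pos [0.6236 0.0831 0.2572] F [-0.2 -0.5 -2.4] op 0.0111 | per row rot [-0.     0.     0.047]
[-0.0236, -0.0209, -0.0]
[-0.0246, -0.0198, -0.0]
[-0.0255, -0.0186, -0.0]
[-0.0263, -0.0174, -0.0001]
[-0.0271, -0.0162, -0.0001]
[-0.0278, -0.0149, -0.0001]
[-0.0285, -0.0136, -0.0001]
[-0.0291, -0.0122, -0.0001]
[-0.0296, -0.0109, -0.0001]
```

```bash
python3 -m pendant '[{"delta_pos":[-0.024,-0.021,0],"rot":[0,0,0.047],"hand":1},{"delta_pos":[-0.0245,-0.02,0],"rot":[0,0,0.047],"hand":1},{"delta_pos":[-0.0255,-0.0185,0],"rot":[0,0,0.047],"hand":1},{"delta_pos":[-0.0265,-0.0175,0],"rot":[0,0,0.047],"hand":1},{"delta_pos":[-0.027,-0.016,0],"rot":[0,0,0.047],"hand":1},{"delta_pos":[-0.028,-0.015,0],"rot":[0,0,0.047],"hand":1},{"delta_pos":[-0.0285,-0.0135,0],"rot":[0,0,0.047],"hand":1},{"delta_pos":[-0.029,-0.012,0],"rot":[0,0,0.047],"hand":1},{"delta_pos":[-0.0295,-0.011,0],"rot":[0,0,0.047],"hand":1},{"delta_pos":[0,0,0],"rot":[0,0,0],"hand":1}]'
python3 -c "
from h import *
s=state();im=snapshot('wrist')
for b in blobs(im,'red',30):print(b[0],b[1])
for n in('side','top'):
  i=snapshot(n)
  for b in blobs(i,'red',10):print(n,b[0],b[1])
plan([.463,-.151,.115],down(-17),4)
cv2.imwrite('pics/w4.png',np.hstack([im,snapshot('side')])[60:330,::,::-1][:, 110:910])"
```

```text
time_s: 6.8
eef_pos: [0.4612, -0.1533, 0.2576]
eef_rot: [0.806, 0.592, -0.001, -0.001]
force: [0.4, -1.2, -2.1]
opening: 0.0115
finger_force: 30.0
[251.90915973 250.51627555] 1321
side [235.54761905 125.61904762] 42
top [204.61538462  92.61538462] 13
t 6.95 pos [ 0.463  -0.1509  0.2582] F [-1.  -0.3 -1.6] op 0.0115 | per row rot [-0.    -0.    -0.001]
[-0.0001, 0.0001, 0.0358]
[-0.0001, 0.0, 0.0358]
[-0.0, 0.0, 0.0358]
[-0.0, 0.0, 0.0358]
```

View pics/w4.png

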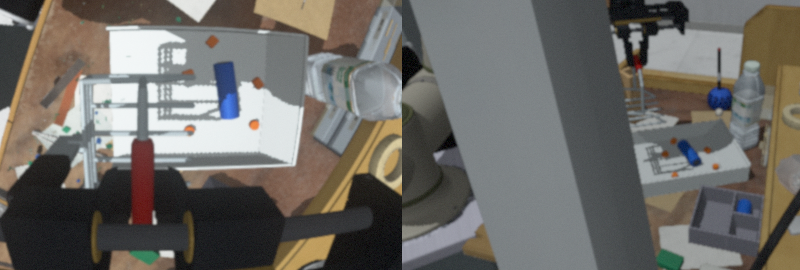

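The scoop hangs level over the tray's open end, with the tube (225,90 in the crop) and offcuts still well ahead. I'll set it down.

```bash
python3 -m pendant '[{"delta_pos":[0,0,0.03],"rot":[0,0,0],"hand":1},{"delta_pos":[0,0,0.04],"rot":[0,0,0],"hand":1},{"delta_pos":[0,0,0.04],"rot":[0,0,0],"hand":1},{"delta_pos":[0,0,0.03],"rot":[0,0,0],"hand":1},{"delta_pos":[0,0,0.006],"rot":[0,0,0],"hand":1},{"delta_pos":[0,0,0.004],"rot":[0,0,0],"hand":1},{"delta_pos":[0,0,0],"rot":[0,0,0],"hand":1}]'
```

```text
time_s: 7.7
eef_pos: [0.4638, -0.1513, 0.1099]
eef_rot: [0.805, 0.594, 0.0, 0.001]
force: [0.6, -0.3, -2.0]
opening: 0.0114
finger_force: 30.0
```

```bash
python3 -m pendant '[{"delta_pos":[0,0,0.003],"rot":[0,0,0],"hand":1},{"delta_pos":[0,0,0],"rot":[0,0,0],"hand":1}]'; python3 -m pendant '[{"delta_pos":[0,0,0.002],"rot":[0,0,0],"hand":1},{"delta_pos":[0,0,0],"rot":[0,0,0],"hand":1}]'
```

```text
time_s: 7.9
eef_pos: [0.4638, -0.1516, 0.1071]
eef_rot: [0.805, 0.594, 0.001, 0.001]
force: [0.7, -0.0, 2.3]
opening: 0.0118
finger_force: 30.0
time_s: 8.1
eef_pos: [0.4643, -0.1519, 0.107]
eef_rot: [0.805, 0.594, 0.001, 0.003]
force: [-3.8, 2.3, 22.8]
opening: 0.0115
finger_force: 30.0
```

```bash
python3 -m pendant '[{"delta_pos":[0,0,-0.002],"rot":[0,0,0],"hand":0.9},{"delta_pos":[0,0,0],"rot":[0,0,0],"hand":0.23},{"delta_pos":[0,0,0],"rot":[0,0,0],"hand":0.23},{"delta_pos":[0,0,-0.02],"rot":[0,0,0],"hand":0.23},{"delta_pos":[0,0,-0.04],"rot":[0,0,0],"hand":0.23},{"delta_pos":[0,0,-0.05],"rot":[0,0,0],"hand":0.23},{"delta_pos":[0,0,0],"rot":[0,0,0],"hand":0.23}]'; python3 -c "
from h import *
print(state()['joints'])
s=state();im=snapshot('wrist')
for b in blobs(im,'red',30):
    a,e=onz('wrist',*b[2],.119,s),onz('wrist',*b[3],.119,s);d=a-e
    print(b[0],b[1],(a+e)/2,np.linalg.norm(d),np.degrees(np.arctan2(d[1],d[0])))
plan([.4066,-.134,.215],down(73),11)"
```

```text
time_s: 8.8
eef_pos: [0.465, -0.1524, 0.2214]
eef_rot: [0.805, 0.594, 0.002, 0.005]
force: [0.3, -0.1, -0.1]
opening: 0.0342
finger_force: 0.0
[-5.59189530e-01  2.82192380e-01  1.49208037e+00  5.11197536e-05
  1.35655055e+00 -2.59364817e-01]
[248.65350877 208.26754386] 228 [ 0.45880792 -0.16900978  0.119     ] 0.023141474413123638 -107.38710785486633
t 8.85 pos [ 0.464  -0.1518  0.2183] F [-0.2 -0.5 -1.8] op 0.0337 | per row rot [ 0.     0.001 -0.143]
[0.0, -0.0055, 0.0003]
[0.0008, -0.0054, 0.0003]
[0.0015, -0.0052, 0.0003]
[0.0023, -0.005, 0.0003]
[0.003, -0.0046, 0.0003]
[0.0036, -0.0041, 0.0003]
[0.0041, -0.0036, 0.0003]
[0.0046, -0.0029, 0.0003]
[0.005, -0.0023, 0.0003]
[0.0052, -0.0015, 0.0003]
[0.0054, -0.0008, 0.0003]
```

```bash
python3 -m pendant '[{"delta_pos":[0,-0.0055,0],"rot":[0,0,-0.143],"hand":0.1},{"delta_pos":[0.001,-0.0055,0],"rot":[0,0,-0.143],"hand":0.1},{"delta_pos":[0.0015,-0.005,0],"rot":[0,0,-0.143],"hand":0.1},{"delta_pos":[0.0025,-0.005,0],"rot":[0,0,-0.143],"hand":0.1},{"delta_pos":[0.003,-0.0045,0],"rot":[0,0,-0.143],"hand":0.1},{"delta_pos":[0.0035,-0.004,0],"rot":[0,0,-0.143],"hand":0.1},{"delta_pos":[0.004,-0.0035,0],"rot":[0,0,-0.143],"hand":0.1},{"delta_pos":[0.0045,-0.003,0],"rot":[0,0,-0.143],"hand":0.1},{"delta_pos":[0.005,-0.0025,0],"rot":[0,0,-0.143],"hand":0.1},{"delta_pos":[0.005,-0.0015,0],"rot":[0,0,-0.143],"hand":0.1}]'; python3 -m pendant '[{"delta_pos":[0.0055,-0.001,0],"rot":[0,0,-0.143],"hand":0.1},{"delta_pos":[0,0,0],"rot":[0,0,0],"hand":0.1},{"delta_pos":[0,0,0],"rot":[0,0,0],"hand":0.1}]'; python3 -c "
from h import *
s=state();im=snapshot('wrist')
for b in blobs(im,'red',30):
    a,e=onz('wrist',*b[2],.121,s),onz('wrist',*b[3],.121,s);d=a-e;c=(a+e)/2;n=np.array([d[1],-d[0],0])/np.linalg.norm(d);n*=np.sign(n[0])
    print(b[0],b[1],c,np.linalg.norm(d),np.degrees(np.arctan2(d[1],d[0])),'grip',c-.06*n)
plan([.4066,-.134,.1],down(73),4)
cv2.imwrite('pics/w5.png',im[:,:,::-1])"
```

```text
time_s: 9.85
eef_pos: [0.4107, -0.1348, 0.2146]
eef_rot: [0.216, 0.976, 0.001, -0.001]
force: [-0.3, 0.2, -0.3]
opening: 0.0393
finger_force: 0.0
time_s: 10.15
eef_pos: [0.4059, -0.1336, 0.2153]
eef_rot: [0.15, 0.989, 0.0, -0.001]
force: [-0.1, 0.7, 0.1]
opening: 0.04
finger_force: 0.0
[ 10.4        207.21818182] 55 [ 0.34333556 -0.40198047  0.121     ] 0.012096884239866311 -146.2257073725972 grip [ 0.3099802  -0.35210644  0.121     ]
[248.17431193 251.24036697] 545 [ 0.46032629 -0.1534964   0.121     ] 0.05763245152650956 -107.2101954840335 grip [ 0.40301274 -0.13574372  0.121     ]
t 10.2 pos [ 0.406  -0.1337  0.2155] F [ 0.2 -0.4 -0.1] op 0.0398 | per row rot [ 0.    -0.    -0.001]
[-0.0002, -0.0, 0.0289]
[-0.0002, -0.0, 0.0289]
[-0.0002, -0.0, 0.0289]
[-0.0002, -0.0, 0.0289]
```

View pics/w5.png

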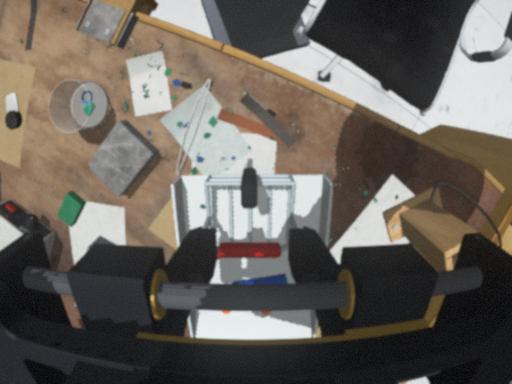

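The scoop stands upright in the tray's open front, with the black grip at (249,187) directly below the jaws and the bail at (248,251). I'll descend onto the grip.

```bash
python3 -m pendant '[{"delta_pos":[0,0,0.03],"rot":[0,0,0],"hand":0.1},{"delta_pos":[0,0,0.04],"rot":[0,0,0],"hand":0.1},{"delta_pos":[0,0,0.03],"rot":[0,0,0],"hand":0.1},{"delta_pos":[0,0,0.015],"rot":[0,0,0],"hand":0.1},{"delta_pos":[0,0,0],"rot":[0,0,0],"hand":0.1},{"delta_pos":[0,0,0],"rot":[0,0,0],"hand":0.1}]'; python3 -m pendant '[{"delta_pos":[0,0,0],"rot":[0,0,0],"hand":1},{"delta_pos":[0,0,0],"rot":[0,0,0],"hand":1},{"delta_pos":[0,0,0],"rot":[0,0,0],"hand":1},{"delta_pos":[0,0,0],"rot":[0,0,0],"hand":1},{"delta_pos":[0,0,0],"rot":[0,0,0],"hand":1}]'
```

```text
time_s: 10.8
eef_pos: [0.4064, -0.1339, 0.1013]
eef_rot: [0.149, 0.989, -0.0, 0.0]
force: [0.3, 0.5, 0.4]
opening: 0.0398
finger_force: 0.0
time_s: 11.3
eef_pos: [0.4063, -0.1339, 0.1015]
eef_rot: [0.148, 0.989, -0.0, 0.0]
force: [-1.1, -0.2, 5.4]
opening: 0.0139
finger_force: 29.8
```

```bash
python3 -m pendant '[{"delta_pos":[0,0.003,-0.001],"rot":[0,0,0],"hand":1},{"delta_pos":[-0.01,0.003,0],"rot":[0,0,0],"hand":1},{"delta_pos":[-0.015,0,0],"rot":[0,0,0],"hand":1},{"delta_pos":[-0.015,0,0],"rot":[0,0,0],"hand":1},{"delta_pos":[-0.01,0,0],"rot":[0,0,0],"hand":1},{"delta_pos":[-0.01,0,0],"rot":[0,0,0],"hand":1},{"delta_pos":[-0.01,0,0],"rot":[0,0,0],"hand":1},{"delta_pos":[-0.01,0,0],"rot":[0,0,0],"hand":1},{"delta_pos":[-0.01,0,0],"rot":[0,0,0],"hand":1},{"delta_pos":[-0.01,0,0],"rot":[0,0,0],"hand":1}]'
python3 - <<'E'
from h import *
np.set_printoptions(precision=4,suppress=True)
s=state();print(s['eef_pos'],s['force'])
t=snapshot('top');sd=snapshot('side');o=np.array([.540,-.174]);M=np.array([[.957,-.290],[.290,.957]])
for n,i,z in(('top',t,.02),('side',sd,.02)):
  for col in('blue','orange','red'):
    for b in blobs(i,col,4):
      p=onz(n,*b[0],{'blue':.024,'orange':.011,'red':.12}[col]);r=M@(p[:2]-o)
      if abs(r[0])<.17 and abs(r[1])<.12: print(n,col,b[1],'tray',r)
c=np.hstack([cv2.resize(t[110:240,205:325],(400,433))[:400],cv2.resize(sd[150:270,210:360],(400,400))])
cv2.imwrite('pics/s1.png',c[:,:,::-1])
E
```

```text
time_s: 12.3
eef_pos: [0.5041, -0.1575, 0.102]
eef_rot: [0.148, 0.989, 0.0, -0.0]
force: [-0.6, 0.4, -1.0]
opening: 0.0141
finger_force: 29.8
[ 0.5041 -0.1575  0.102 ] [-0.5634  0.3963 -1.016 ]
top blue 166 tray [0.0795 0.0043]
side blue 250 tray [0.0815 0.0077]
side red 28 tray [ 0.0205 -0.0138]
```

View pics/s1.png

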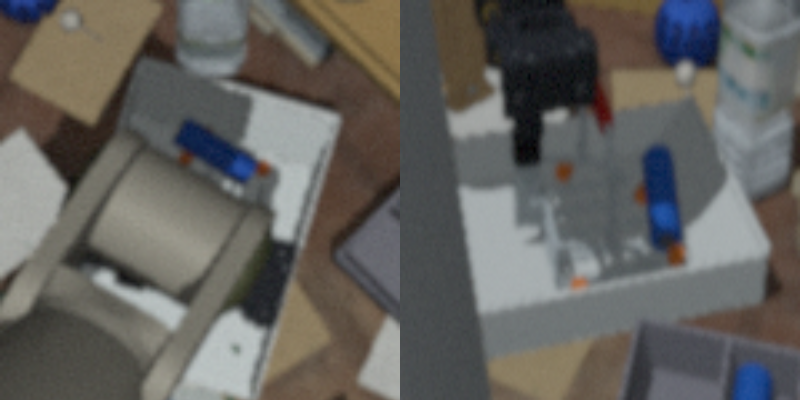

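The tube has rolled to tray x ≈ 80 mm and lies aligned across the tips, with two offcuts just behind it at (185,158) and (262,168) in the left crop. I'll push on to the slope.

```bash
python3 -m pendant '[{"delta_pos":[-0.01,0,0],"rot":[0,0,0],"hand":1},{"delta_pos":[-0.007,0,0],"rot":[0,0,0],"hand":1},{"delta_pos":[-0.005,0,0],"rot":[0,0,0],"hand":1},{"delta_pos":[0,0,0],"rot":[0,0,0],"hand":1}]'
python3 -m pendant '[{"delta_pos":[-0.004,0,0],"rot":[0,0,0],"hand":1},{"delta_pos":[0,0,0],"rot":[0,0,0],"hand":1}]'
cat > loc.py <<'E'
from h import *
np.set_printoptions(precision=4,suppress=True)
s=state();print(s['eef_pos'],s['force']);o=np.array([.540,-.174]);M=np.array([[.957,-.290],[.290,.957]])
print('tip x',(M@(s['eef_pos'][:2]-o))[0]+.105)
t=snapshot('top');sd=snapshot('side')
bt=[b[0] for b in blobs(t,'blue',40)];bs=[b[0] for b in blobs(sd,'blue',60)]
for a in bt:
  for b in bs:
    p,g=cross(ray('top',*a),ray('side',*b))
    if g<.008: print('blue',p,g,'tray',M@(p[:2]-o))
for n,i in(('top',t),('side',sd)):
  for b in blobs(i,'orange',4):
      r=M@(onz(n,*b[0],.011)[:2]-o)
      if abs(r[0])<.17 and abs(r[1])<.12: print(n,b[1],'chip tray',r)
E
python3 loc.py
```

```text
time_s: 12.8
eef_pos: [0.525, -0.164, 0.1019]
eef_rot: [0.148, 0.989, -0.0, 0.0]
force: [-0.9, -0.2, -1.2]
opening: 0.0135
finger_force: 29.8
time_s: 13.0
eef_pos: [0.5285, -0.1651, 0.102]
eef_rot: [0.148, 0.989, -0.0, 0.0]
force: [0.3, -0.9, -1.7]
opening: 0.0136
finger_force: 29.8
[ 0.5285 -0.1651  0.102 ] [ 0.2646 -0.9141 -1.6555]
tip x 0.09138095791921821
blue [ 0.7718 -0.0201  0.0273] 0.00011391929949219953 tray [0.1773 0.2145]
blue [ 0.6207 -0.2112  0.0357] 0.006037928066346539 tray [ 0.088  -0.0122]
blue [ 0.5634 -0.3819  0.0316] 0.0028263154395420285 tray [ 0.0827 -0.1922]
```

```bash
python3 -m pendant '[{"delta_pos":[-0.003,0,0],"rot":[0,0,0],"hand":1},{"delta_pos":[-0.002,0,0],"rot":[0,0,0],"hand":1},{"delta_pos":[0,0,0],"rot":[0,0,0],"hand":1}]'; python3 -m pendant '[{"delta_pos":[-0.001,0,0],"rot":[0,-0.05,0],"hand":1},{"delta_pos":[-0.0015,0,0],"rot":[0,-0.05,0],"hand":1},{"delta_pos":[-0.0015,0,0],"rot":[0,-0.05,0],"hand":1}]'; python3 loc.py
```

```text
time_s: 13.4
eef_pos: [0.533, -0.1664, 0.1021]
eef_rot: [0.148, 0.989, 0.0, -0.0]
force: [-1.8, 0.4, -0.9]
opening: 0.0138
finger_force: 29.9
time_s: 13.7
eef_pos: [0.5358, -0.167, 0.1021]
eef_rot: [0.148, 0.986, -0.011, 0.074]
force: [-5.8, 2.2, 1.7]
opening: 0.0137
finger_force: 30.0
[ 0.5358 -0.167   0.1021] [-5.8019  2.1593  1.6813]
tip x 0.09895360245692994
blue [ 0.7719 -0.0202  0.0274] 0.00020323712737791794 tray [0.1773 0.2144]
blue [ 0.6236 -0.2026  0.0298] 0.0006660974372800383 tray [ 0.0883 -0.0031]
blue [ 0.5635 -0.3819  0.0318] 0.0026779000002726872 tray [ 0.0828 -0.1922]
```

```bash
python3 -m pendant '[{"delta_pos":[0,0,0],"rot":[0,-0.07,0],"hand":1},{"delta_pos":[0,0,0],"rot":[0,-0.07,0],"hand":1},{"delta_pos":[0,0,0],"rot":[0,-0.07,0],"hand":1},{"delta_pos":[0,0,0],"rot":[0,0,0],"hand":1},{"delta_pos":[0,0,0],"rot":[0,0,0],"hand":1}]'; python3 loc.py; python3 - <<'E'
from h import *
c=np.hstack([cv2.resize(snapshot('top')[110:240,205:325],(400,433))[:400],cv2.resize(snapshot('side')[150:270,210:360],(400,400))])
cv2.imwrite('pics/s2.png',c[:,:,::-1])
E
```

```text
time_s: 14.3
eef_pos: [0.5371, -0.1678, 0.1024]
eef_rot: [0.146, 0.973, -0.026, 0.176]
force: [-0.3, 0.4, -1.9]
opening: 0.0138
finger_force: 30.0
[ 0.5371 -0.1678  0.1024] [-0.3342  0.3573 -1.927 ]
tip x 0.10042239609322563
blue [ 0.7721 -0.0204  0.0273] 7.015629921280036e-06 tray [0.1775 0.2143]
blue [ 0.5636 -0.382   0.0318] 0.002924874645202397 tray [ 0.0829 -0.1922]
top 6 chip tray [ 0.0843 -0.0546]
top 5 chip tray [-0.009  -0.0536]
```

View pics/s2.png

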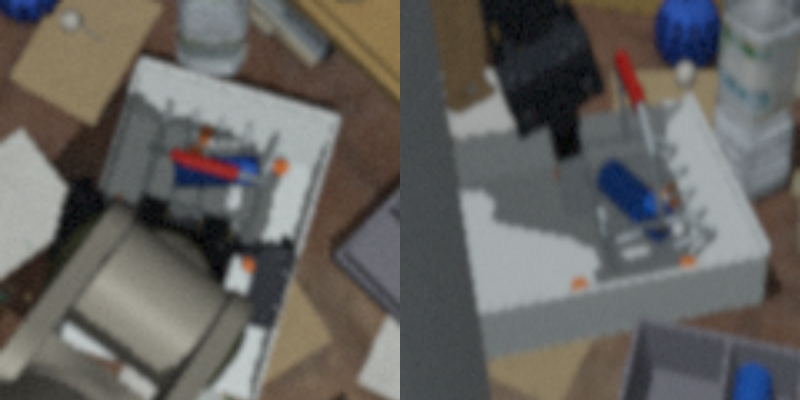

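The tube lies in the tilted basket behind the red bar, at about (205,175) in the left crop, and the offcuts can be seen in the tray. I'll lift straight up with the tilt held.

```bash
python3 -c "
from h import *
p=state()['eef_pos']
plan(p+[-.014,.004,.12],down(73,22),6)"
```

```text
t 14.5 pos [ 0.5373 -0.1678  0.1024] F [ 0.5 -1.3 -1.8] op 0.0138 | per row rot [-0.    -0.004 -0.   ]
[-0.0048, -0.0, -0.0196]
[-0.0048, -0.0, -0.0196]
[-0.0049, -0.0, -0.0195]
[-0.005, -0.0, -0.0195]
[-0.0051, -0.0, -0.0195]
[-0.0052, -0.0, -0.0195]
```

```bash
python3 -m pendant '[{"delta_pos":[-0.0025,0,-0.01],"rot":[0,-0.004,0],"hand":1},{"delta_pos":[-0.005,0,-0.0195],"rot":[0,-0.004,0],"hand":1},{"delta_pos":[-0.005,0,-0.0195],"rot":[0,-0.004,0],"hand":1},{"delta_pos":[-0.005,0,-0.0195],"rot":[0,-0.004,0],"hand":1},{"delta_pos":[-0.005,0,-0.0195],"rot":[0,-0.004,0],"hand":1},{"delta_pos":[-0.003,0,-0.01],"rot":[0,0,0],"hand":1},{"delta_pos":[0,0,0],"rot":[0,0,0],"hand":1},{"delta_pos":[0,0,0],"rot":[0,0,0],"hand":1}]'; cat > chips.py <<'E'
from h import *
np.set_printoptions(precision=3,suppress=True)
s=state();print(s['time_s'],s['eef_pos'],s['force'],s['joints']);o=np.array([.540,-.174]);M=np.array([[.957,-.290],[.290,.957]])
cs=[('top',snapshot('top')),('side',snapshot('side'))];st=state();cs.append(('wrist',snapshot('wrist')))
for col in('orange','blue'):
  for n,i in cs:
    for b in blobs(i,col,4 if n!='wrist' else 15):
      if n=='wrist' and col=='orange' or n!='wrist':
        r=M@(onz(n,*b[0],.011,st)[:2]-o)
        if abs(r[0])<.25 and abs(r[1])<.25: print(col,n,b[0],b[1],'tray',r)
  if col=='orange':
    T=[b[0] for b in blobs(cs[0][1],col,3)];S=[b[0] for b in blobs(cs[1][1],col,3)]
    for a in T:
      for b in S:
        p,g=cross(ray('top',*a),ray('side',*b))
        if g<.004 and -.02<p[2]<.25 and abs((M@(p[:2]-o))[0])<.17 and abs((M@(p[:2]-o))[1])<.12: print(' pair',a,b,'tray',M@(p[:2]-o),'z',p[2],g)
E
python3 chips.py
```

```text
time_s: 15.3
eef_pos: [0.5255, -0.164, 0.2024]
eef_rot: [0.146, 0.971, -0.028, 0.186]
force: [-0.3, 0.5, -2.9]
opening: 0.014
finger_force: 30.0
15.3 [ 0.525 -0.164  0.202] [-0.34   0.466 -2.907] [-0.564  0.269  1.63   0.127  0.879 -1.9  ]
orange top [288.6 159.8] 5 tray [ 0.085 -0.055]
orange wrist [197.56  114.154] 91 tray [-0.008 -0.054]
orange wrist [204.057 179.229] 35 tray [ 0.082 -0.055]
blue top [212.592 104.896] 309 tray [0.182 0.217]
blue top [266.965 167.154] 201 tray [0.044 0.002]
blue top [332.8   172.755] 110 tray [ 0.085 -0.193]
blue side [319.062 156.818] 292 tray [0.195 0.245]
blue side [285.868 171.349] 152 tray [0.081 0.194]
blue side [287.7 186. ] 10 tray [0.067 0.125]
blue side [341.793 265.915] 164 tray [ 0.094 -0.174]
```

```bash
sed -i "s/'orange':.*,'green'/'orange':(H>=4)\&(H<15)\&(S>165)\&(V>60),'green'/" h.py; python3 chips.py | grep -v blue
```

```text
15.45 [ 0.525 -0.164  0.202] [-0.498  0.328 -1.703] [-0.564  0.27   1.631  0.127  0.879 -1.9  ]
orange top [288.5 159.5] 4 tray [ 0.086 -0.054]
orange side [271.25  200.583] 12 tray [0.01  0.074]
orange side [303.154 209.   ] 13 tray [0.076 0.023]
orange side [311.615 208.462] 13 tray [0.096 0.02 ]
orange wrist [197.537 113.838] 80 tray [-0.008 -0.054]
orange wrist [313.18 129.84] 50 tray [0.013 0.076]
orange wrist [265.467 176.5  ] 30 tray [0.079 0.023]
orange wrist [204.133 179.267] 30 tray [ 0.083 -0.055]
```

All five offcuts are on the tray floor and the tube is up in the basket. Next is the carry to the tote, facing the tote's +x with the mouth still up.

```bash
cat > tt.py <<'E'
from h import *
import sys
c=np.array([.5252,-.3836]);ux=np.array([.701,-.713])
def tgt(P,tx,tz):
    p=np.radians(P);f,u=-.105,.0985
    df,du=f*np.cos(p)-u*np.sin(p),f*np.sin(p)+u*np.cos(p)
    return [*(c+ux*(tx+df)),tz+du],down(44.5,P)
P,tx,tz,n=map(float,sys.argv[1:]);a=tgt(P,tx,tz);print(np.round(a[0],4));plan(*a,int(n))
E
python3 tt.py 22 -.052 .13 8
```

```text
[ 0.3946 -0.2508  0.182 ]
t 15.6 pos [ 0.5256 -0.1641  0.2023] F [ 0.1 -0.5 -2. ] op 0.0138 | per row rot [ 0.023 -0.001  0.058]
[0.0125, -0.0152, -0.0023]
[0.0116, -0.0159, -0.0019]
[0.0107, -0.0166, -0.0015]
[0.0097, -0.0172, -0.0012]
[0.0087, -0.0178, -0.0008]
[0.0077, -0.0182, -0.0003]
[0.0066, -0.0187, 0.0001]
[0.0055, -0.019, 0.0005]
```

```bash
python3 -m pendant '[{"delta_pos":[0.0125,-0.015,-0.002],"rot":[0.023,0,0.058],"hand":1},{"delta_pos":[0.0115,-0.016,-0.002],"rot":[0.023,0,0.058],"hand":1},{"delta_pos":[0.0105,-0.0165,-0.0015],"rot":[0.023,0,0.058],"hand":1},{"delta_pos":[0.0095,-0.017,-0.001],"rot":[0.023,0,0.058],"hand":1},{"delta_pos":[0.0085,-0.018,-0.001],"rot":[0.023,0,0.058],"hand":1},{"delta_pos":[0.0075,-0.018,0],"rot":[0.023,0,0.058],"hand":1},{"delta_pos":[0.0065,-0.0185,0],"rot":[0.023,0,0.058],"hand":1},{"delta_pos":[0.0055,-0.019,0],"rot":[0.023,0,0.058],"hand":1},{"delta_pos":[0,0,0],"rot":[0,0,0],"hand":1},{"delta_pos":[0,0,0],"rot":[0,0,0],"hand":1}]'
python3 loc.py; python3 chips.py | grep orange;python3 tt.py 5 -.052 .065 5
```

```text
time_s: 16.6
eef_pos: [0.3959, -0.2507, 0.1831]
eef_rot: [0.381, 0.905, -0.073, 0.174]
force: [0.7, 0.2, -2.1]
opening: 0.0139
finger_force: 30.0
[ 0.3959 -0.2507  0.1831] [ 0.6768  0.2134 -2.0683]
tip x -0.010663689948120947
blue [ 0.7719 -0.0202  0.0279] 0.000612279508065311 tray [0.1773 0.2144]
blue [ 0.5633 -0.382   0.0318] 0.0026571914318859473 tray [ 0.0826 -0.1923]
blue [ 0.417  -0.2857  0.1103] 0.004329381376425496 tray [-0.0853 -0.1425]
top 5 chip tray [0.0951 0.0185]
top 4 chip tray [ 0.0857 -0.0542]
top 6 chip tray [0.0116 0.0752]
side 7 chip tray [0.0768 0.0237]
side 11 chip tray [0.095  0.0203]
orange top [266.4 149.8] 5 tray [0.095 0.019]
orange top [288.5 159.5] 4 tray [ 0.086 -0.054]
orange top [240.5 170.5] 6 tray [0.012 0.075]
orange top [279.75 189.  ] 4 tray [-0.008 -0.054]
orange side [303.429 208.714] 7 tray [0.077 0.024]
orange side [311.3 208.3] 10 tray [0.095 0.021]
orange wrist [438.034 138.224] 58 tray [0.013 0.077]
orange wrist [409.159 197.023] 44 tray [0.09  0.021]
orange wrist [358.774 216.452] 31 tray [ 0.087 -0.056]
[ 0.4094 -0.2658  0.154 ]
t 16.85 pos [ 0.3961 -0.2503  0.183 ] F [ 0.   0.6 -2.1] op 0.0138 | per row rot [ 0.     0.058 -0.   ]
[-0.0016, -0.0003, 0.0069]
[-0.002, -0.0003, 0.0068]
[-0.0024, -0.0003, 0.0067]
[-0.0028, -0.0003, 0.0065]
[-0.0032, -0.0003, 0.0063]
```

```bash
cat > bail.py <<'E'
from h import *
c=np.array([.5252,-.3836])
s=state();w=snapshot('wrist');rs=[]
for n,i in(('top',snapshot('top')),('side',snapshot('side')),('wrist',w)):
    for b in blobs(i,'red',20): rs.append((n,b[0],b[1],ray(n,*b[0],s)))
for i in range(len(rs)):
    for j in range(i):
        p,g=cross(rs[i][3],rs[j][3])
        if rs[i][0]!=rs[j][0] and g<.012 and p[2]>0.05:
            r=p[:2]-c;print(rs[j][0],rs[j][2],rs[i][0],rs[i][2],p.round(3),'tote',(r@[.701,-.713]).round(4),(r@[.713,.701]).round(4),round(g,4))
E
python3 bail.py
```

```text
top 86 side 117 [ 0.434 -0.286  0.206] tote -0.1339 0.0033 0.0014
top 86 wrist 1440 [ 0.434 -0.286  0.208] tote -0.1334 0.003 0.0013
side 117 wrist 1440 [ 0.433 -0.287  0.207] tote -0.1339 0.002 0.0011
```

```bash
python3 -m pendant '[{"delta_pos":[-0.0015,-0.0003,0.006],"rot":[0,0.058,0],"hand":1},{"delta_pos":[-0.002,-0.0003,0.006],"rot":[0,0.058,0],"hand":1},{"delta_pos":[-0.0025,0,0.006],"rot":[0,0.058,0],"hand":1},{"delta_pos":[-0.003,0,0.006],"rot":[0,0.058,0],"hand":1},{"delta_pos":[-0.003,0,0.006],"rot":[0,0.058,0],"hand":1},{"delta_pos":[0,0,0],"rot":[0,0,0],"hand":1}]'
python3 bail.py;python3 tt.py -25 -.052 .060 4
```

```text
time_s: 17.6
eef_pos: [0.4096, -0.2657, 0.1565]
eef_rot: [0.388, 0.921, -0.017, 0.041]
force: [-0.8, -0.1, -2.0]
opening: 0.0137
finger_force: 30.0
top 65 side 116 [ 0.446 -0.307  0.168] tote -0.1096 -0.0028 0.0003
top 65 wrist 1439 [ 0.447 -0.306  0.167] tote -0.1097 -0.0012 0.0033
side 116 wrist 1439 [ 0.448 -0.305  0.166] tote -0.1096 0.0 0.0014
[ 0.4512 -0.3084  0.1936]
t 17.75 pos [ 0.4087 -0.2645  0.1571] F [ 0.  -0.7 -2.9] op 0.014 | per row rot [ 0.     0.132 -0.001]
[-0.016, -0.0, -0.0077]
[-0.0149, -0.0001, -0.0097]
[-0.0135, -0.0001, -0.0116]
[-0.0118, -0.0001, -0.0133]
```

```bash
python3 -m pendant '[{"delta_pos":[-0.019,0,-0.0075],"rot":[0,0.13,0],"hand":1},{"delta_pos":[-0.0155,0,-0.0095],"rot":[0,0.13,0],"hand":1},{"delta_pos":[-0.0135,0,-0.0115],"rot":[0,0.13,0],"hand":1},{"delta_pos":[-0.012,0,-0.013],"rot":[0,0.13,0],"hand":1},{"delta_pos":[0,0,0],"rot":[0,0,0],"hand":1},{"delta_pos":[0,0,0],"rot":[0,0,0],"hand":1},{"delta_pos":[0,0,0],"rot":[0,0,0],"hand":1},{"delta_pos":[0,0,0],"rot":[0,0,0],"hand":1}]'
python3 bail.py; python3 loc.py; python3 - <<'E'
from h import *
s=state()
for n in('top','side','wrist'):
    i=snapshot(n)
    for b in blobs(i,'blue',15):
        p=onz(n,*b[0],.022,s)[:2]-[.5252,-.3836];print(n,b[0].round(1),b[1],'tote@z.022',(p@[.701,-.713]).round(3),(p@[.713,.701]).round(3))
E
```

```text
time_s: 18.55
eef_pos: [0.4535, -0.3104, 0.1939]
eef_rot: [0.379, 0.901, 0.083, -0.196]
force: [-0.0, 0.5, -1.9]
opening: 0.0135
finger_force: 30.0
side 109 wrist 1202 [ 0.491 -0.348  0.171] tote -0.0498 0.0005 0.0028
[ 0.4538 -0.3108  0.1936] [ 0.5806  0.5642 -1.9306]
tip x 0.06216034828198236
top 5 chip tray [0.0951 0.0185]
top 4 chip tray [-0.0069 -0.0533]
side 18 chip tray [0.0919 0.0202]
side 4 chip tray [-0.009  -0.0507]
top [212.5 104.9] 311 tote@z.022 -0.085 0.432
side [322.6 158.8] 173 tote@z.022 -0.072 0.438
side [342.  266.4] 156 tote@z.022 0.027 0.038
side [319.6 277.9] 332 tote@z.022 -0.01 -0.004
wrist [274.4 336.5] 76 tote@z.022 0.019 0.027
```

The tube is now in the long compartment against the divider, at tote (-10,-4) mm in the side view. I'll raise the scoop, level it and check again.

```bash
python3 -c "
from h import *
p=state()['eef_pos']
plan(p+[-.03,.03,.06],down(44.5,0),5)"
```

```text
t 18.95 pos [ 0.454  -0.3111  0.1931] F [ 1.  -0.9 -1.5] op 0.014 | per row rot [ 0.    -0.086 -0.001]
[0.0127, -0.0001, -0.0074]
[0.012, -0.0001, -0.0084]
[0.0113, -0.0001, -0.0094]
[0.0104, -0.0001, -0.0104]
[0.0095, -0.0001, -0.0112]
```

```bash
python3 -m pendant '[{"delta_pos":[0.0125,0,-0.0085],"rot":[0,-0.086,0],"hand":1},{"delta_pos":[0.012,0,-0.0085],"rot":[0,-0.086,0],"hand":1},{"delta_pos":[0.0115,0,-0.0095],"rot":[0,-0.086,0],"hand":1},{"delta_pos":[0.0105,0,-0.0105],"rot":[0,-0.086,0],"hand":1},{"delta_pos":[0.0095,0,-0.011],"rot":[0,-0.086,0],"hand":1},{"delta_pos":[0,0,0],"rot":[0,0,0],"hand":1}]'
python3 -c "
from h import *
plan([.4045,-.1335,.20],down(73,0),8)"
```

```text
time_s: 19.55
eef_pos: [0.4239, -0.28, 0.2563]
eef_rot: [0.388, 0.922, -0.0, 0.002]
force: [-0.0, -0.3, -1.6]
opening: 0.0134
finger_force: 30.0
t 19.55 pos [ 0.4239 -0.28    0.2563] F [-0.  -0.3 -1.6] op 0.0134 | per row rot [ 0.     0.001 -0.062]
[0.0148, 0.0111, 0.007]
[0.0141, 0.012, 0.007]
[0.0133, 0.0128, 0.007]
[0.0125, 0.0136, 0.007]
[0.0116, 0.0144, 0.007]
[0.0107, 0.0151, 0.007]
[0.0097, 0.0157, 0.007]
[0.0087, 0.0163, 0.007]
```

```bash
python3 -m pendant '[{"delta_pos":[0.015,0.011,0.007],"rot":[0,0,-0.062],"hand":1},{"delta_pos":[0.014,0.012,0.007],"rot":[0,0,-0.062],"hand":1},{"delta_pos":[0.0135,0.013,0.007],"rot":[0,0,-0.062],"hand":1},{"delta_pos":[0.0125,0.0135,0.007],"rot":[0,0,-0.062],"hand":1},{"delta_pos":[0.0115,0.0145,0.007],"rot":[0,0,-0.062],"hand":1},{"delta_pos":[0.0105,0.015,0.007],"rot":[0,0,-0.062],"hand":1},{"delta_pos":[0.0095,0.0155,0.007],"rot":[0,0,-0.062],"hand":1},{"delta_pos":[0.0085,0.0165,0.007],"rot":[0,0,-0.062],"hand":1},{"delta_pos":[0,0,0],"rot":[0,0,0],"hand":1},{"delta_pos":[0,0,0],"rot":[0,0,0],"hand":1}]'
python3 - <<'E'
from h import *
plan([.4045,-.1335,.110],down(73,0),3)
s=state();c=np.array([.5252,-.3836])
T=[b for b in blobs(snapshot('top'),'blue',30)];S=[b for b in blobs(snapshot('side'),'blue',30)]
for a in T:
    for b in S:
        p,g=cross(ray('top',*a[0]),ray('side',*b[0]))
        if g<.006: print(a[1],b[1],p.round(3),'tote',((p[:2]-c)@[.701,-.713]).round(3),((p[:2]-c)@[.713,.701]).round(3),round(g,4))
E
python3 chips.py|grep orange; python3 bail.py
```

```text
time_s: 20.55
eef_pos: [0.4063, -0.1351, 0.198]
eef_rot: [0.15, 0.989, 0.001, -0.0]
force: [0.5, -0.2, -1.5]
opening: 0.0138
finger_force: 30.0
t 20.55 pos [ 0.4063 -0.1351  0.198 ] F [ 0.5 -0.2 -1.5] op 0.0138 | per row rot [ 0.    -0.    -0.002]
[0.0007, 0.0003, 0.0293]
[0.0007, 0.0003, 0.0293]
[0.0007, 0.0003, 0.0293]
309 369 [ 0.772 -0.021  0.028] tote -0.086 0.43 0.0004
111 164 [ 0.564 -0.382  0.032] tote 0.026 0.029 0.0026
215 333 [ 0.511 -0.383  0.028] tote -0.01 -0.01 0.0007
orange top [266.4 149.8] 5 tray [0.095 0.019]
orange top [288.5 159.5] 4 tray [ 0.086 -0.054]
orange top [279.5 188.5] 4 tray [-0.007 -0.053]
orange side [271.273 200.727] 11 tray [0.01  0.073]
orange side [303.154 209.   ] 13 tray [0.076 0.023]
orange side [310.933 208.4  ] 15 tray [0.095 0.021]
```

```bash
python3 - <<'E'
from h import *
c=np.array([.5252,-.3836])
t,s=snapshot('top'),snapshot('side')
A=[b for b in blobs(t,'blue',30) if 300<b[0][0]<400];B=[b for b in blobs(s,'blue',30) if 230<b[0][1]<300]
for b in A+B: print(b[0].round(1),b[1],b[2].round(1),b[3].round(1))
for a in A:
  for b in B:
    for i in(2,3):
      for j in(2,3):
        p,g=cross(ray('top',*a[i]),ray('side',*b[j]))
        if g<.008: print(p.round(3),'tote',((p[:2]-c)@[.701,-.713]).round(3),((p[:2]-c)@[.713,.701]).round(3),round(g,4))
cv2.imwrite('pics/fin.png',np.hstack([cv2.resize(t[130:220,290:380],(400,400)),cv2.resize(s[230:320,270:370],(400,360))[:400] if 0 else cv2.resize(s[230:320,270:370],(400,400))])[:,:,::-1])
E
```

```text
[332.8 172.8] 111 [328. 168.] [338. 178.]
[333.7 190.2] 216 [324.8 181.2] [342.8 199.2]
[341.9 266. ] 164 [335.  265.5] [348.  265.5]
[319.5 277.9] 333 [316.8 291. ] [322.3 263.7]
[ 0.542 -0.391  0.053] tote 0.017 0.007 0.0047
[ 0.537 -0.357  0.03 ] tote -0.011 0.027 0.0
[ 0.484 -0.409  0.033] tote -0.01 -0.047 0.0024
```

```bash
python3 -m pendant '[{"delta_pos":[0,0,0.03],"rot":[0,0,0],"hand":1},{"delta_pos":[0,0,0.03],"rot":[0,0,0],"hand":1},{"delta_pos":[0,0,0.02],"rot":[0,0,0],"hand":1},{"delta_pos":[0,0,0.006],"rot":[0,0,0],"hand":1},{"delta_pos":[0,0,0],"rot":[0,0,0],"hand":1}]'; python3 -m pendant '[{"delta_pos":[0,0,0.004],"rot":[0,0,0],"hand":1},{"delta_pos":[0,0,0],"rot":[0,0,0],"hand":1}]'; python3 -m pendant '[{"delta_pos":[0,0,0.003],"rot":[0,0,0],"hand":1},{"delta_pos":[0,0,0],"rot":[0,0,0],"hand":1}]'
```

```text
time_s: 21.55
eef_pos: [0.4062, -0.1347, 0.1123]
eef_rot: [0.15, 0.989, 0.001, 0.0]
force: [-0.3, 0.6, -1.3]
opening: 0.0137
finger_force: 30.0
time_s: 21.75
eef_pos: [0.4066, -0.1349, 0.1089]
eef_rot: [0.15, 0.989, 0.0, 0.001]
force: [0.7, -0.0, 1.4]
opening: 0.0138
finger_force: 30.0
time_s: 21.95
eef_pos: [0.4062, -0.1346, 0.1054]
eef_rot: [0.15, 0.989, 0.0, 0.001]
force: [1.0, 0.0, 1.2]
opening: 0.0138
finger_force: 30.0
```

```bash
python3 -m pendant '[{"delta_pos":[0,0,0.002],"rot":[0,0,0],"hand":1},{"delta_pos":[0,0,0.001],"rot":[0,0,0],"hand":1},{"delta_pos":[0,0,0],"rot":[0,0,0],"hand":1}]'; python3 -m pendant '[{"delta_pos":[0,0,0],"rot":[0,0,0],"hand":0.6},{"delta_pos":[0,0,0],"rot":[0,0,0],"hand":0.1},{"delta_pos":[0,0,0],"rot":[0,0,0],"hand":0.1},{"delta_pos":[0,0,0],"rot":[0,0,0],"hand":0.1}]';  python3 -m pendant '[{"delta_pos":[0,0,-0.02],"rot":[0,0,0],"hand":0.1},{"delta_pos":[0,0,-0.04],"rot":[0,0,0],"hand":0.1},{"delta_pos":[0,0,-0.04],"rot":[0,0,0],"hand":0.1},{"delta_pos":[0,0,-0.04],"rot":[0,0,0],"hand":0.1},{"delta_pos":[0.02,0,0],"rot":[0,0,0],"hand":0.1},{"delta_pos":[0.02,0,0],"rot":[0,0,0],"hand":0.1},{"delta_pos":[0,0,0],"rot":[0,0,0],"hand":0.1}]'; python3 bail.py; python3 loc.py; python3 chips.py | grep orange; python3 -c "
from h import *
s=state();im=snapshot('wrist')
for b in blobs(im,'red',200):
    a,e=onz('wrist',*b[2],.121,s),onz('wrist',*b[3],.121,s);d=a-e;print(b[1],(a+e)/2,np.linalg.norm(d),np.degrees(np.arctan2(d[1],d[0])))"
```

```text
time_s: 22.25
eef_pos: [0.4059, -0.1345, 0.1021]
eef_rot: [0.15, 0.989, 0.001, 0.0]
force: [-1.4, 0.4, 3.4]
opening: 0.0136
finger_force: 30.0
time_s: 22.65
eef_pos: [0.4059, -0.1345, 0.1021]
eef_rot: [0.15, 0.989, 0.001, 0.0]
force: [-0.2, 0.4, 0.5]
opening: 0.0387
finger_force: 0.0
time_s: 23.35
eef_pos: [0.3663, -0.1221, 0.2424]
eef_rot: [0.15, 0.989, 0.001, 0.0]
force: [-0.2, -0.2, -1.0]
opening: 0.0396
finger_force: 0.0
top 30 side 26 [ 0.462 -0.15   0.102] tote -0.2103 0.1186 0.0003
top 30 wrist 500 [ 0.461 -0.151  0.117] tote -0.211 0.1176 0.0
side 26 wrist 500 [ 0.464 -0.152  0.105] tote -0.2076 0.1186 0.0062
[ 0.3683 -0.1231  0.2422] [0.0334 0.4411 0.4804]
tip x -0.07411398603997897
blue [ 0.7716 -0.0206  0.0283] 0.0002863009732687461 tray [0.1771 0.214 ]
blue [ 0.5635 -0.3819  0.0319] 0.0028675483019422934 tray [ 0.0828 -0.1921]
blue [ 0.5111 -0.3831  0.0284] 0.0008464513784493799 tray [ 0.0329 -0.2085]
top 5 chip tray [0.0951 0.0185]
top 4 chip tray [0.077  0.0231]
top 4 chip tray [ 0.0857 -0.0542]
top 4 chip tray [-0.0069 -0.0533]
side 13 chip tray [0.0106 0.0734]
side 11 chip tray [0.0755 0.0229]
side 10 chip tray [0.0955 0.0208]
orange top [266.4 149.8] 5 tray [0.095 0.019]
orange top [263.25 155.  ] 4 tray [0.077 0.023]
orange top [288.5 159.5] 4 tray [ 0.086 -0.054]
orange top [240.  170.5] 4 tray [0.011 0.077]
orange top [279.5 188.5] 4 tray [-0.007 -0.053]
orange side [271.182 200.455] 11 tray [0.01  0.074]
orange side [303.222 208.889] 9 tray [0.076 0.023]
orange side [311.3 208.3] 10 tray [0.095 0.021]
orange wrist [216.66  272.319] 47 tray [-0.008 -0.054]
orange wrist [265.316 319.263] 57 tray [0.087 0.021]
orange wrist [219.679 318.321] 28 tray [ 0.085 -0.056]
509 [ 0.45798902 -0.14970562  0.121     ] 0.05519333863955657 -107.30970912514493
```

The scoop stands upright at tray x ≈ -80 mm, with its bail at about 0.11 m and (0.462, -0.151). All five offcuts are in the tray, the tube is in the long compartment, and the arm is clear. Handing in.

```bash
python3 -c "
from cell import *
print(close_job())"
```

```text
the job is handed in; nothing more can be done
None
```

I handed the job in at about 24 s: the blue tube is in the tote's long compartment, all five offcuts are in the tray, and the scoop stands upright in the tray's open front; the first bail grasp slipped off, leaving the scoop parked, before a deeper one held.

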